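# Seat a gilt finial's tapered peg in the lacquered rail

### The arm

A 7-joint arm with a two-finger parallel gripper is mounted at the origin on the work surface. World frame = base frame: x ahead of the robot, y to its left, z up, the work surface at z = 0. Lengths are in m, angles in rad, forces in N, time in s.
With the tool pointing down it reaches from about 0.4 to 0.9 m from the base axis. Payload 5.5 kg.
Tool frame: the origin (TCP) lies midway between the tips of the shut fingers; the grasp point (between the pads) lies 19 mm behind it (manip.grip_depth is the distance from the TCP to the grasp point, in m); z points along the fingers, x is the direction in which the jaws open and shut, and the axes are right-handed (so a half turn about z gives the same grasp; the last joint's range is limited). The gripper opens to 92 mm and grips with 3 to 60 N. Pads are 19 mm wide; open, the fingers measure 130 mm over their backs; the gripper's body (75 mm by 190 mm) begins 47 mm behind the grasp point.
Start: joints at [1.465, 0.501, -0.427, 1.55, 0.221, 1.138, -0.21], TCP at [0.234, -0.606, 0.227] pointing down, gripper open.
Joint ranges: [-2.88, 2.88], [-0.31, 2.03], [-1.54, 1.56], [0.2, 2.42], [-1.41, 4.55], [0.19, 2.02], [-2.57, 2.57]. Speed limits (rad/s): [2.57, 2.57, 3.14, 3.14, 3.14, 3.14, 3.14].

### API

Orientations are given as a unit quaternion [x, y, z, w].
In Python, from bench import manip, effector, viewer gives the robot as it stands. Calls block until the motion is done:
- manip.move_pose(position, orientation): joint-space move of the TCP to a pose.
- manip.servo_line(position, ori=None, vel=0.15): straight line of the TCP; ori=None keeps the orientation; vel is the mean speed in m/s.
- manip.movej(angles): joint-space move.
- effector.open_jaws() and effector.close(f_grip=None): open the fingers fully, or close them until they stop; f_grip is the grip in N (None keeps the last).
- manip.sleep(seconds).
- manip.solve_ik(position, orientation): joint angles nearest the present ones, or None.
- viewer.get_image(name): name is "side" or "top"; returns the picture (480x640x3 uint8, red, green, blue); there is no depth.
- viewer.get_calibration(name): a dict with "vfov" (degrees; the focal length in pixels is half the picture's height over the tangent of half this angle, whatever the lens; pixels are square), "cx", "cy" (the principal point, pixels), "eye" and "attitude" of the camera in the world. Camera axes: x right, y down, z forward; pixel columns grow to the right and rows downward; lengths in m; the calibration is good to about 2 mm. A picture is of the moment at which its call begins. get_calibration takes no time and is no camera call.
A pose or a line that the arm cannot do raises manip.PlanningError and nothing moves.
- manip.hand_in(): hands the job in, once; it reports no verdict.
Readings, each from a call of its own:
- manip.current_clock(): time.
- manip.current_q(): joint angles.
- manip.current_joint_velocities(): joint speeds.
- manip.current_tau(): joint torques, N m.
- manip.current_tool_pos(): TCP position.
- manip.current_tcp_rot(): TCP orientation.
- manip.current_force(): force on the tool from outside, world axes, zero at the start.
- manip.current_wrist_torque(): the same for the moment, N m.
- manip.current_finger_gap(): finger opening in m.
Only numpy, scipy, OpenCV 4.12 (cv2) and the standard library are available. Lean on these libraries where they do the work, as an engineer would, in place of code of your own. Each camera call takes 0.05 s, during which the arm holds its last target. There are 200 camera calls.

### The job

Take the gold finial from the wooden stand and start its tapered peg in the empty hole of the black lacquered rail, which lies on soft foam, with its flat head crosswise to the rail. Then, pressing firmly but never hard enough to split the rail, turn it about a quarter turn clockwise (seen from above) so that the peg works its way in, until its collar sits down on the rail, its head lies along the rail like its finished neighbour, and it holds there by itself. Leave the dark spare finial, the pliers, the screwdriver and the jar where they are.

Things in the scene. Friction and masses are not known exactly. Their poses are not given: they have to be found in the camera images.
- finial_center (a point): Centre of the gold finial's head; grasp here. Loose, 120 g, hanging upright by its collar in one of the stand's two holes. x: along the head's width; y: through its thickness; z up. Head: flat plate 46 mm wide (30 mm in its top 12 mm), 9 mm thick, its top 45 mm above the collar's underside. This point is on the axis, 26 mm above the collar's underside, 19 mm below the top of the head.
- collar (a point): Centre of the underside of the gold finial's round collar (30 mm across, 4 mm thick), the end face of which comes down on the rail. Below it the round tapered wooden peg: 26 mm long, 19 mm across under the collar, 12.6 mm at its tip.
- hole (a point): Mouth of the empty tapered hole, ringed with brass, on its axis at the rail's top face (78 mm above the bench when unloaded); y along the rail, z up. The peg first becomes snug with its collar still 3 to 4 mm above the face. Straight pushing within the allowed force does not seat it.
- seat (a point): Where finial_center is when home: 26 mm above the hole's mouth. Turned clockwise seen from above while pressed with 10 to 20 N the peg bites and works in, about 4 to 5 mm per rad; home after 0.8 to 1.1 rad, after which it slips round. Pressed lightly (5 N) it slips without going in; turned back before home it may loosen. Turning takes up to about 0.3 N m: grip the head hard, flat to flat.
- cradle: The wooden board (100 x 205 x 6 mm, fixed to the bench) with a 24 mm pad of green foam, on which the black lacquered rail lies; origin at the centre of its underside. The rail is 74 mm wide (x), 180 mm long (y), its top face 78 mm above the bench. The empty hole is 45 mm from the centre towards -y; a finished gold finial, head along y, stands 45 mm from it towards +y (its top 123 mm above the bench).
- rack: The pale wooden stand, fixed to the bench: 60 mm (x) by 150 mm (y), 34 mm high, origin at the centre of its underside. Two plain clearance holes 24 mm across, 38 mm either side of the centre along y, one holding the gold finial and the other the dark spare one.
- spare_center (a point): Centre of the head of the dark red and black spare finial, same shape as the gold one, in the other hole of the stand. Loose, to be left alone.
- pliers: Pliers with orange handles lying flat, about 125 mm long; leave alone. Origin at the pivot.
- driver: A screwdriver lying on the bench; leave alone.
- jar: A closed jar 60 mm across and 75 mm high; leave alone. Origin at the centre of its underside.
- rail (a joint): How far (m) the rail is pressed straight down into its soft foam pad; 0 when unloaded. The pad yields like a spring, about 2.2 N per mm, so this tells the downward load: 15 N is 0.007, and 30 N, at which the lacquered wood would split, is 0.0136. The rail, hole and seat sink and come up again with it.

How it is judged:
By the outcome, as a careful person would: the job done as asked, in the order asked, and still so for the second after the job is handed in, with the robot touching nothing.
It also fails if it takes over 64 s, if anything falls off the work surface, if the arm or the gripper's body presses on something with over 40 N, if the wrist force passes 120 N, or if a joint passes its speed limit or range.

## Working session

There is one attempt and no reset: what is moved stays moved. The work goes in short steps, each a Python script; the robot and the scene stay as the last script left them, time stands still between calls to the robot, and variables do not carry over. Pictures are saved under pics/ and viewed, about 8 in all and at most 12, crops included, and the job is handed in when it is done.

```bash
mkdir -p pics; ls
python3 - <<'E'
from bench import manip, effector, viewer
import cv2
for n in("top","side"):
    cv2.imwrite(f"pics/{n}0.png",viewer.get_image(n)[:,:,::-1]); print(n,viewer.get_calibration(n))
print(manip.current_clock(),manip.current_tcp_rot(),manip.current_force())
E
```

```text
pics
top {'vfov': 43.40445084964125, 'cx': 327.62499140002745, 'cy': 237.6898592311262, 'eye': array([ 0.18927232, -0.02374046,  1.49043932]), 'attitude': array([ 0.71284593, -0.69230904,  0.08052623, -0.0779384 ])}
side {'vfov': 56.94247780557358, 'cx': 310.87349933419614, 'cy': 246.2428986637834, 'eye': array([-0.04582833, -0.5751703 ,  0.55297829]), 'attitude': array([ 0.80164413, -0.32298283,  0.18162137, -0.46910815])}
0.1 [ 8.24793503e-01 -5.65433375e-01 -7.11578388e-04 -5.19943346e-04] [ 0.49047818 -0.84489324  0.04039393]
```

View pics/top0.png

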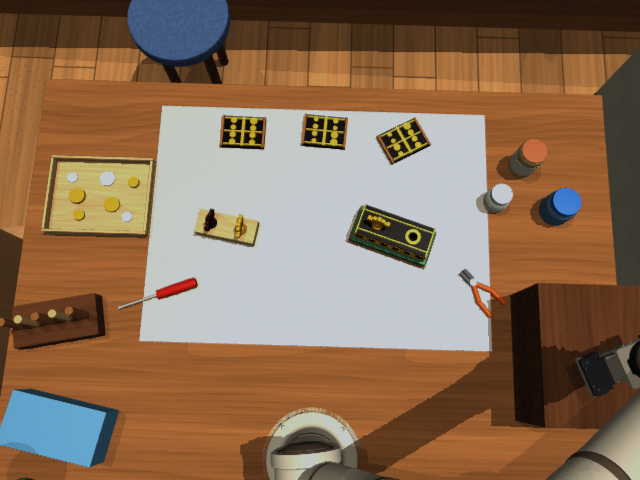

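View pics/side0.png

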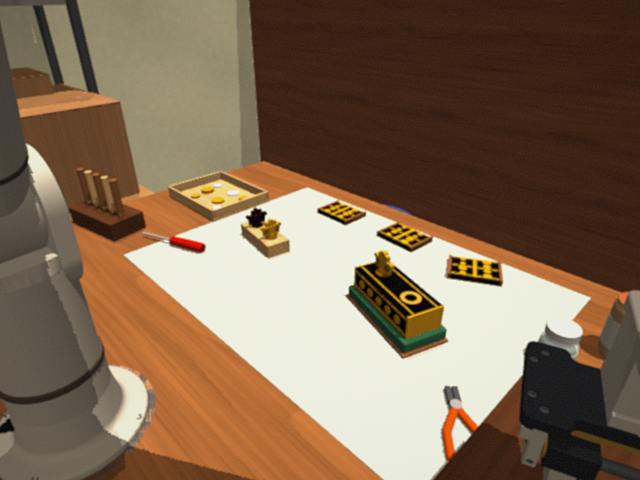

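```bash
cat > h.py <<'E'
import numpy as np, cv2
from scipy.spatial.transform import Rotation as R
from bench import manip, effector, viewer
def ray(n,u,v):
    c=viewer.get_calibration(n); f=240/np.tan(np.radians(c["vfov"]/2))
    d=R.from_quat(c["attitude"]).apply([(u-c["cx"])/f,(v-c["cy"])/f,1]); return np.array(c["eye"]),d/np.linalg.norm(d)
def onz(n,u,v,z):
    e,d=ray(n,u,v); return e+d*(z-e[2])/d[2]
def proj(n,p):
    c=viewer.get_calibration(n); f=240/np.tan(np.radians(c["vfov"]/2))
    q=R.from_quat(c["attitude"]).inv().apply(np.array(p)-c["eye"]); return np.array([f*q[0]/q[2]+c["cx"],f*q[1]/q[2]+c["cy"]])
def two(a,b):
    (e,d),(g,k)=ray("top",*a),ray("side",*b)
    s=np.linalg.lstsq(np.c_[d,-k],g-e,rcond=None)[0]; p,q=e+s[0]*d,g+s[1]*k
    return (p+q)/2,np.linalg.norm(p-q)
def crop(img,x,y,w,h,k): return cv2.resize(img[y:y+h,x:x+w,::-1],None,fx=k,fy=k,interpolation=cv2.INTER_CUBIC)
E
python3 - <<'E'
from h import *
t=cv2.imread("pics/top0.png")[:,:,::-1]; s=cv2.imread("pics/side0.png")[:,:,::-1]
a=crop(t,185,195,80,60,5); b=crop(t,340,195,80+20,75,4)
c=crop(s,235,195,80,60,5); d=crop(s,340,240,110,120,2.5)
o=np.zeros((600,800,3),np.uint8)
for im,x,y in((a,0,0),(b,400,0),(c,0,300),(d,420,300)): o[y:y+im.shape[0],x:x+im.shape[1]]=im[:600-y,:800-x]
cv2.imwrite("pics/c0.png",o)
print(onz("top",239,227,.06),onz("top",413,236,.078),onz("side",411,298,.078))
E
```

```text
[0.53632539 0.19266354 0.06      ] [ 0.5222946  -0.22954707  0.078     ] [ 0.52397877 -0.22742394  0.078     ]
```

View pics/c0.png

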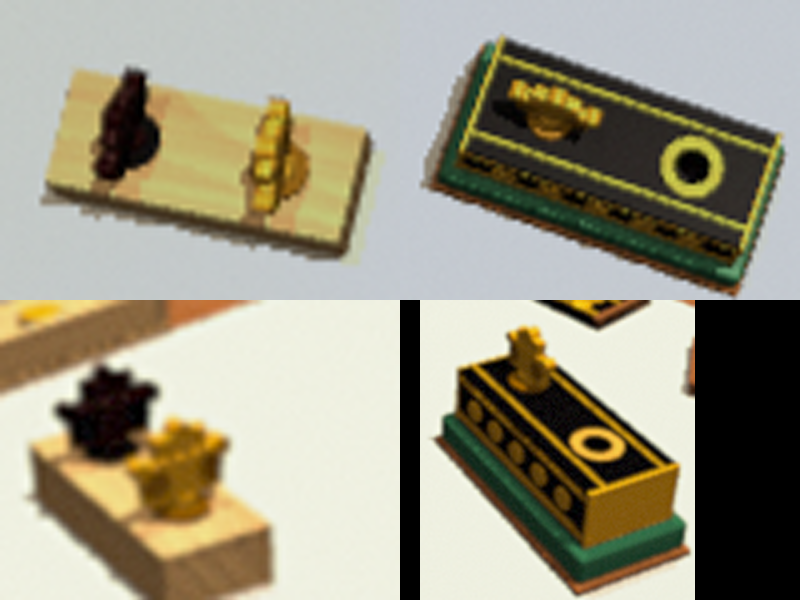

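Run:
```python
from h import *
def mask(n,x,y,w,h,tint):
    im=cv2.imread(f"pics/{n}0.png"); hsv=cv2.cvtColor(im,cv2.COLOR_BGR2HSV).astype(int); m=np.zeros(im.shape[:2],bool)
    H,S,V=[hsv[...,i] for i in range(3)]; k=tint(H,S,V); m[y:y+h,x:x+w]=k[y:y+h,x:x+w]; return m
# ring
P={}
for n,b in(("top",(404,226,20,21)),("side",(396,286,31,24))):
    m=mask(n,*b,lambda H,S,V:(H>15)&(H<40)&(S>90)&(V>90)).astype(np.uint8)
    cs,_=cv2.findContours(m,cv2.RETR_EXTERNAL,cv2.CHAIN_APPROX_NONE); c=max(cs,key=cv2.contourArea)
    P[n]=cv2.fitEllipse(c)[0]; print(n,"ring",cv2.fitEllipse(c),onz(n,*P[n],.078))
print("two",two(P["top"],P["side"]))
# rail corners from crop
g=lambda X,Y:(340+(X-400)/4,195+Y/4)
C=[onz("top",*g(*p),.078)[:2] for p in((501,37),(782,135),(745,232),(464,150))]
for i in range(4):
    d=C[(i+1)%4]-C[i]; print("edge",np.linalg.norm(d),np.degrees(np.arctan2(d[1],d[0])))
print("centre",np.mean(C,0))
# gold head
m=mask("top",231,210,18,30,lambda H,S,V:(S>150)&(V>70)&(H>12)&(H<35))
ys,xs=np.nonzero(m)
for y in np.unique(ys): print(y,xs[ys==y].min(),xs[ys==y].max(),end=' | ')
print()
a=onz("side",235+130/5,195+(452-300)/5,.067);b=onz("side",235+228/5,195+(437-300)/5,.067)
d=b-a;print("side tips",a,b,np.linalg.norm(d),np.degrees(np.arctan2(d[1],d[0])))
a=onz("top",185+277/5,195+99/5,.067);b=onz("top",185+262/5,195+209/5,.067)
d=a-b;print("top tips",a,b,np.linalg.norm(d),np.degrees(np.arctan2(d[1],d[0])))
# rack corners
q=[onz("top",185+X/5,195+Y/5,.034)[:2] for X,Y in((75,67),(371,135),(344,248),(48,185))]
for i in range(4):
    d=q[(i+1)%4]-q[i]; print("rack",np.linalg.norm(d),np.degrees(np.arctan2(d[1],d[0])))
c=np.mean(q,0);d=(q[1]+q[2]-q[0]-q[3]);d/=np.linalg.norm(d);print("rack c",c,"gold hole",c+.038*d,"spare hole",c-.038*d)
```

```text
top ring ((412.78570556640625, 236.024169921875), (15.079920768737793, 20.993581771850586), 37.5788688659668) [ 0.52221936 -0.22903088  0.078     ]
side ring ((410.7875671386719, 297.3565673828125), (18.339736938476562, 27.074079513549805), 73.32549285888672) [ 0.52531557 -0.22601517  0.078     ]
two (array([ 0.5213861 , -0.22849519,  0.08132372]), np.float64(0.00013995179374577026))
edge 0.17951697336312045 -108.27009092535194
edge 0.06457097327742964 159.30300701514233
edge 0.1748693836789828 74.97732484705601
edge 0.07445135393981699 -16.581288917840485
centre [ 0.53709904 -0.18769431]
215 240 241 | 216 239 242 | 217 238 242 | 218 238 242 | 219 237 242 | 220 237 242 | 221 237 241 | 222 236 241 | 223 236 243 | 224 236 244 | 225 236 245 | 226 235 246 | 227 235 246 | 228 235 246 | 229 235 246 | 230 235 246 | 231 235 245 | 232 236 244 | 233 235 244 | 234 235 242 | 235 235 240 | 236 235 240 | 237 236 239 | 
side tips [0.52323771 0.2091781  0.067     ] [0.56763628 0.1880145  0.067     ] 0.049184657448600275 -25.485873209948643
top tips [0.56534529 0.19006736 0.067     ] [0.51012339 0.1939776  0.067     ] 0.05536016935753076 -4.050338798240758
rack 0.1528792874430665 -101.54341937734081
rack 0.058805358599057944 169.9867145442078
rack 0.1508747923390864 79.48791308380117
rack 0.06160524044615863 -8.194087819161702
rack c [0.54252931 0.22679654] gold hole [0.53525829 0.18949865] spare hole [0.54980034 0.26409442]
```

```bash
cat >> h.py <<'E'
def q(a): a=np.radians(a); return [np.cos(a/2),np.sin(a/2),0,0]
def st(tag=""): print(tag,"t",round(manip.current_clock(),2),"p",np.round(manip.current_tool_pos(),4),"F",np.round(manip.current_force(),1),"M",np.round(manip.current_wrist_torque(),2),"gap",round(manip.current_finger_gap(),4))
E
python3 - <<'E'
from h import *
print(two((238,226),(270.8,223.9)))
for nm,p,aa in(("grasp",[.537,.190,.041],(-101,79)),("place",[.523,-.2285,.12],(73,-107,253)),("end",[.523,-.2285,.09],(-17,-197,163))):
    for a in aa:
        s=manip.solve_ik(p,q(a)); print(nm,a,None if s is None else np.round(s,2))
E
```

```text
(array([0.5377926 , 0.1923411 , 0.07146977]), np.float64(0.004303522059646321))
grasp -101 [-0.4   0.57  0.01  1.89 -0.01  0.68 -2.14]
grasp 79 [ 0.15  0.69 -0.71  1.87  0.62  0.81  0.49]
place 73 [ 1.07  0.66 -0.95  1.83  0.64  0.99  1.12]
place -107 [ 0.72  0.5  -0.45  1.84  0.28  0.87 -1.74]
place 253 [ 0.72  0.5  -0.45  1.84  0.28  0.87 -1.74]
end -17 [ 0.92  0.62 -0.73  1.85  0.53  0.88 -0.36]
end -197 [-0.5   1.03  1.35  1.9  -1.1   1.22 -2.19]
end 163 [-0.5   1.03  1.35  1.9  -1.1   1.22 -2.19]
```

Run:
```python
from h import *
a=79
manip.move_pose([.537,.190,.16],q(a)); st("above")
manip.servo_line([.537,.190,.043],vel=.1); st("at")
cv2.imwrite("pics/g.png",np.vstack([crop(viewer.get_image("side"),215,150,120,110,5)]))
effector.close(60); st("closed")
manip.servo_line([.537,.190,.15],vel=.08); manip.sleep(.3); st("lift")
s=viewer.get_image("side"); cv2.imwrite("pics/l.png",s[:,:,::-1])
u,v=proj("side",[.537,.19,.15]).astype(int); print(u,v)
cv2.imwrite("pics/lc.png",crop(s,u-60,v-50,120,100,6))
```

```text
above t 3.1 p [0.5375 0.1889 0.1598] F [-0.2 -0.3 -0.3] M [ 0.11 -0.11  0.04] gap 0.0918
at t 4.42 p [0.5375 0.1903 0.0437] F [-1.3  0.8  0.3] M [ 0.12 -0.16  0.01] gap 0.0919
closed t 5.72 p [0.5376 0.1909 0.0439] F [0.1 1.5 4.7] M [ 0.39 -0.23  0.01] gap 0.0085
lift t 7.5 p [0.5369 0.19   0.1498] F [-0.   0.4 -2. ] M [ 0.09 -0.13 -0.  ] gap 0.0086
268 194
```

View pics/lc.png

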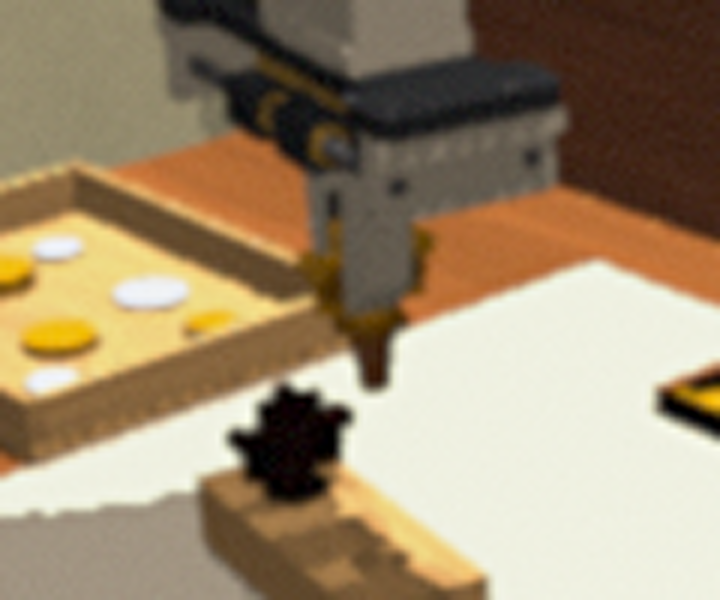

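Run:
```python
from h import *
print("tip exp",proj("side",[.537,.19,.1138]),"collar exp",proj("side",[.537,.19,.140]))
manip.servo_line([.537,.19,.21],vel=.15)
manip.move_pose([.523,-.2285,.21],q(73)); 
manip.servo_line([.523,-.2285,.124],vel=.1); manip.sleep(.3); st("above hole")
p=manip.current_tool_pos(); print("tip exp",proj("side",p-[0,0,.036]),"collar",proj("side",p-[0,0,.010]),"hole exp",proj("side",[.523,-.2285,.078]))
s=viewer.get_image("side"); cv2.imwrite("pics/h.png",s[:,:,::-1]); t=viewer.get_image("top"); cv2.imwrite("pics/ht.png",t[:,:,::-1])
a=crop(s,355,210,100,110,5); b=crop(t,360,195,75,75,4)
o=np.zeros((550,800,3),np.uint8); o[:,:500]=a; o[:300,500:]=b; cv2.imwrite("pics/hc.png",o)
```

```text
tip exp [269.25773133 208.51912882] collar exp [268.60546885 198.3174265 ]
above hole t 10.95 p [ 0.5232 -0.2286  0.1244] F [ 0.3  0.2 -1.2] M [ 0.14 -0.08 -0.03] gap 0.0087
tip exp [411.89040334 293.72956239] collar [413.38903754 281.60337864] hole exp [411.17682757 298.48345043]
```

View pics/hc.png

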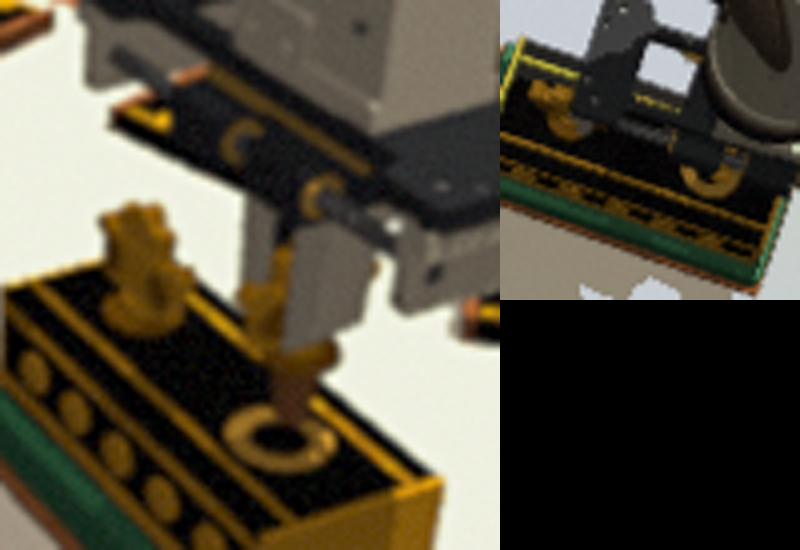

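Run:
```python
from h import *
p=np.array([.5232,-.2286,.1244]); d=np.array([np.cos(np.radians(-17)),np.sin(np.radians(-17)),0]); n=np.array([-d[1],d[0],0])
t=p-[0,0,.036]
print("px/mm head",proj("side",t+.001*d)-proj("side",t),"thick",proj("side",t+.001*n)-proj("side",t))
e=onz("side",413.2,293.6,t[2]); h=onz("side",411.2,297.6,.078); print(e,h,(e-h)*1e3)
# ring by colour, side and the unobstructed first pictures
for nm,f,b in(("side","side0",(392,282,40,32)),("top","top0",(400,222,28,28))):
    im=cv2.imread(f"pics/{f}.png"); x,y,w,hh=b; hs=cv2.cvtColor(im,cv2.COLOR_BGR2HSV)[y:y+hh,x:x+w]
    m=((hs[...,0]>12)&(hs[...,0]<40)&(hs[...,1]>80)&(hs[...,2]>100)).astype(np.uint8)
    N,L,S,C=cv2.connectedComponentsWithStats(m)
    for i in range(1,N):
        if S[i,4]>40: print(nm,S[i],C[i]+[x,y],onz(nm,*(C[i]+[x,y]),.078))
def mid(img,rows):
    im=cv2.imread(img)
    for r in rows: print(r,[tuple(int(k) for k in im[r,c][::-1]) for c in range(406,422)])
mid("pics/h.png",(288,290,292))
```

```text
px/mm head [ 0.45357206 -0.15198703] thick [-0.35044006 -0.29259905]
[ 0.52517931 -0.2300302   0.0884    ] [ 0.52523335 -0.22696457  0.078     ] [-0.054035   -3.06562849 10.4       ]
side [  0   0  40  32 427] [412.69320843 299.34894614] [ 0.52277961 -0.23191101  0.078     ]
top [ 0  0 28 10 45] [414.06666667 226.2       ] [ 0.54668267 -0.23220018  0.078     ]
top [  5   7  16  16 140] [412.52142857 236.15      ] [ 0.52188928 -0.22839363  0.078     ]
288 [(11, 13, 10), (7, 7, 12), (14, 12, 8), (33, 19, 5), (56, 35, 23), (59, 38, 12), (62, 36, 12), (67, 41, 27), (66, 37, 20), (66, 40, 24), (65, 39, 13), (64, 35, 8), (49, 31, 14), (19, 9, 7), (36, 37, 35), (95, 99, 88)]
290 [(37, 23, 15), (39, 27, 7), (36, 21, 1), (46, 26, 13), (52, 32, 17), (59, 33, 17), (65, 40, 21), (70, 42, 25), (61, 33, 15), (65, 40, 22), (86, 59, 15), (150, 109, 22), (176, 129, 21), (145, 106, 10), (77, 54, 3), (18, 6, 0)]
292 [(148, 107, 35), (149, 107, 38), (145, 106, 40), (115, 80, 25), (79, 51, 22), (61, 37, 17), (66, 37, 19), (65, 38, 19), (67, 41, 22), (64, 40, 26), (52, 31, 16), (63, 43, 10), (118, 83, 17), (164, 114, 12), (164, 113, 9), (132, 90, 7)]
```

Run:
```python
from h import *
x,y=.5232-.002,-.2286+.0015
manip.servo_line([x,y,.124],vel=.05); manip.sleep(.2); F0=np.array(manip.current_force()); print("F0",F0)
z=.118
while z>.0895:
    manip.servo_line([x,y,z],vel=.04)
    F=np.array(manip.current_force())-F0; p=manip.current_tool_pos()
    print(round(manip.current_clock(),2),round(z,4),np.round(p,4),np.round(F,1),np.round(manip.current_wrist_torque(),2))
    if F[2]>5 or np.hypot(F[0],F[1])>6: break
    z-=.003 if z>.1 else .002
s=viewer.get_image("side"); cv2.imwrite("pics/i.png",crop(s,355,210,100,110,5))
```

```text
F0 [-0.09865299  1.03857486 -1.18569114]
11.8 0.118 [ 0.5209 -0.2271  0.1175] [ 0.  -1.8  1.1] [ 0.09 -0.15  0.01]
12.05 0.115 [ 0.5211 -0.2271  0.1148] [-0.4 -0.4 -0.2] [ 0.06 -0.12 -0.05]
12.3 0.112 [ 0.5211 -0.2271  0.1118] [ 1.  -0.3  0.4] [ 0.09 -0.15 -0.01]
12.55 0.109 [ 0.521  -0.2271  0.1088] [-0.6 -1.1  0.9] [ 0.07 -0.15  0.01]
12.8 0.106 [ 0.5211 -0.2271  0.1058] [-0.  -1.3 -0.2] [ 0.08 -0.19  0.  ]
13.05 0.103 [ 0.521  -0.2271  0.1028] [-0.  -0.   0.2] [ 0.05 -0.14  0.05]
13.3 0.1 [ 0.5211 -0.2271  0.0998] [-0.3 -0.7  0.5] [ 0.11 -0.12  0.03]
13.55 0.098 [ 0.5211 -0.227   0.0979] [-0.8 -0.8 -0.1] [ 0.22 -0.1  -0.03]
13.8 0.096 [ 0.5211 -0.2268  0.0959] [-0.3 -0.6 -0.8] [ 0.44 -0.03  0.04]
14.05 0.094 [ 0.5211 -0.2266  0.0939] [0.  0.7 1.4] [ 0.67 -0.01  0.07]
14.3 0.092 [ 0.5211 -0.2265  0.092 ] [-1.6  2.6  2.7] [ 0.96  0.17 -0.1 ]
14.55 0.09 [ 0.5211 -0.2265  0.0901] [-3.5  4.3  5.2] [ 1.22  0.41 -0.07]
```

View pics/i.png

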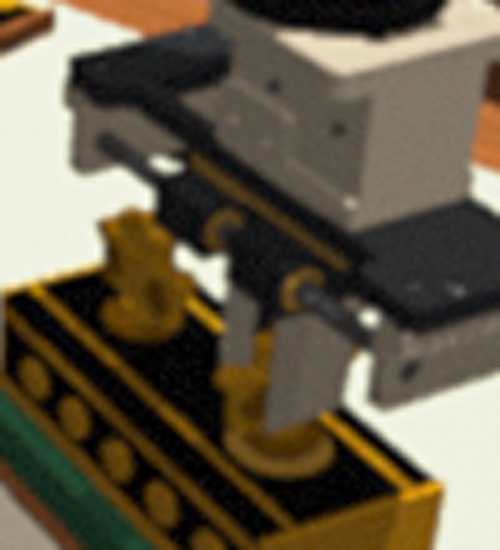

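```bash
cat >> h.py <<'E'
def ft(n=6):
    v=[]
    for _ in range(n): v.append(np.r_[manip.current_force(),manip.current_wrist_torque()]); manip.sleep(.02)
    return np.mean(v,0)-FB
FB=np.array([-.1,.3,-1.2,.08,-.14,0])
E
python3 - <<'E'
from h import *
x,y,z=.5212,-.2271,.090
for i in range(7):
    f=ft(); p=manip.current_tool_pos()
    print(round(manip.current_clock(),2),np.round([x,y,z],4),np.round(p,4),np.round(f,2))
    dx=np.clip(.00025*f[:2],-.001,.001)
    if f[2]>14: z+=.001
    elif f[2]<9 and i>2: z-=.001
    x+=dx[0]; y+=dx[1]
    manip.servo_line([x,y,z],vel=.02)
f=ft(); print(np.round([x,y,z],4),np.round(f,2))
E
```

```text
14.7 [ 0.5212 -0.2271  0.09  ] [ 0.5211 -0.2265  0.0901] [-2.34  4.18  4.98  1.15  0.57  0.01]
15.05 [ 0.5206 -0.2261  0.09  ] [ 0.521  -0.2264  0.0902] [-0.62  2.04  5.06  0.65  0.13 -0.01]
15.4 [ 0.5205 -0.2256  0.09  ] [ 0.521  -0.2263  0.0902] [ 1.19  0.11  4.92  0.1  -0.27  0.  ]
15.75 [ 0.5208 -0.2256  0.09  ] [ 0.521  -0.2262  0.0901] [ 1.31 -1.71  4.74 -0.31 -0.33  0.01]
16.1 [ 0.5211 -0.226   0.089 ] [ 0.521  -0.2262  0.0891] [ 0.22 -1.37  6.53 -0.24 -0.07 -0.01]
16.45 [ 0.5211 -0.2263  0.088 ] [ 0.521  -0.2263  0.0883] [-0.05 -0.79  8.21 -0.13  0.07 -0.02]
16.8 [ 0.5211 -0.2265  0.087 ] [ 0.5211 -0.2263  0.0875] [-0.58 -0.68  9.84 -0.02  0.21  0.  ]
[ 0.521  -0.2267  0.087 ] [-0.48 -0.46  9.48  0.06  0.12 -0.02]
```

```bash
cat > turn.py <<'E'
from h import *
import json
def run(a0,a1,step,s,Ft=14.5):
    a=a0
    while True:
        f=ft(4); p=np.array(manip.current_tool_pos())
        yaw=np.degrees(2*np.arctan2(*np.array(manip.current_tcp_rot())[[1,0]]))
        print(round(manip.current_clock(),1),"a",round(a,1),round(yaw,1),"p",np.round(p,4),"f",np.round(f,1)[:3],"M",np.round(f[3:],2),"h",round((p[2]+f[2]/2200)*1e3,2),"gap",round(manip.current_finger_gap(),4))
        if f[2]>22 or abs(a-a1)<1e-6: break
        n=max(a-step,a1); psi=np.radians(np.array([a,n])-90); a=n
        s["xy"]=(np.array(s["xy"])-s["off"]*np.array([np.cos(psi[1])-np.cos(psi[0]),np.sin(psi[1])-np.sin(psi[0])])+np.clip(.00015*f[:2],-.0006,.0006)).tolist()
        s["z"]+=float(np.clip(-(Ft-f[2])/2200*.8,-.0015,.0015))
        manip.servo_line([*s["xy"],s["z"]],q(a),vel=.02)
    s["a"]=a; json.dump(s,open("s.json","w"))
E
python3 - <<'E'
from turn import *
s=dict(xy=[.5211,-.2266],z=.0857,off=.002)
manip.servo_line([*s["xy"],s["z"]],vel=.01)
run(73,53,4,s)
E
```

```text
17.5 a 73 73.0 p [ 0.5211 -0.2263  0.0864] f [-1.2 -0.3 12. ] M [ 0.    0.34 -0.01] h 91.88 gap 0.0089
17.8 a 69 69.0 p [ 0.5212 -0.2261  0.0857] f [-1.2 -0.5 11.6] M [ 0.07  0.32 -0.1 ] h 90.99 gap 0.0087
18.1 a 65 65.0 p [ 0.5212 -0.226   0.0848] f [-1.3 -0.  13.6] M [ 0.11  0.33 -0.1 ] h 91.05 gap 0.0089
18.4 a 61 61.0 p [ 0.5212 -0.2258  0.0846] f [-1.2 -0.1 13.5] M [ 0.1   0.26 -0.19] h 90.76 gap 0.0087
18.8 a 57 57.0 p [ 0.5213 -0.2257  0.0844] f [-1.  -0.  13.5] M [ 0.09  0.21 -0.01] h 90.49 gap 0.0088
19.1 a 53 53.0 p [ 0.5214 -0.2255  0.084 ] f [-0.2  0.4 13.5] M [ 0.11  0.14 -0.04] h 90.18 gap 0.0089
```

Run:
```python
from turn import *
run(53,-17,4,json.load(open("s.json")),15)
cv2.imwrite("pics/j.png",viewer.get_image("side")[:,:,::-1])
```

```text
19.1 a 53 53.0 p [ 0.5215 -0.2256  0.0841] f [-1.   0.6 14. ] M [0.1  0.16 0.  ] h 90.43 gap 0.0089
19.5 a 49 49.0 p [ 0.5215 -0.2254  0.0838] f [-0.5 -0.2 13.9] M [0.05 0.09 0.06] h 90.1 gap 0.0089
19.8 a 45 45.0 p [ 0.5216 -0.2253  0.0834] f [-0.1  0.5 14.2] M [0.08 0.04 0.03] h 89.85 gap 0.0085
20.1 a 41 41.0 p [ 0.5218 -0.2251  0.0831] f [-0.1  0.1 13.7] M [0.05 0.03 0.05] h 89.31 gap 0.0085
20.4 a 37 37.0 p [ 0.5219 -0.225   0.0826] f [-0.3  0.3 14.1] M [0.02 0.06 0.04] h 89.07 gap 0.0087
20.7 a 33 33.0 p [ 0.522  -0.225   0.0824] f [-0.1  0.2 14.1] M [0.03 0.04 0.08] h 88.79 gap 0.0088
21.1 a 29 29.0 p [ 0.5221 -0.2249  0.082 ] f [ 0.6 -0.  13.8] M [0.02 0.02 0.05] h 88.3 gap 0.0089
21.4 a 25 25.0 p [ 0.5223 -0.2248  0.0816] f [-0.2  0.2 14.3] M [0.01 0.07 0.05] h 88.11 gap 0.0087
21.7 a 21 21.0 p [ 0.5225 -0.2247  0.0814] f [-0.1  0.1 14.5] M [0.02 0.07 0.03] h 87.98 gap 0.0083
22.0 a 17 17.0 p [ 0.5226 -0.2247  0.0812] f [ 0.1  1.1 15. ] M [ 0.04  0.07 -0.12] h 88.08 gap 0.0084
22.3 a 13 13.0 p [ 0.5228 -0.2246  0.0812] f [ 0.2 -0.1 14.2] M [-0.02  0.06 -0.12] h 87.68 gap 0.0086
22.6 a 9 9.0 p [ 0.523  -0.2246  0.081 ] f [ 0.   0.4 15. ] M [-0.03  0.14 -0.14] h 87.81 gap 0.0086
22.9 a 5 5.0 p [ 0.5232 -0.2246  0.081 ] f [-0.1 -0.4 15. ] M [-0.03  0.1  -0.21] h 87.87 gap 0.0086
23.3 a 1 1.0 p [ 0.5233 -0.2246  0.081 ] f [-0.1  0.1 14.6] M [-0.04  0.15 -0.19] h 87.69 gap 0.0086
23.6 a -3 -3.0 p [ 0.5235 -0.2246  0.081 ] f [ 0.1  0.2 14.6] M [-0.03  0.15 -0.19] h 87.6 gap 0.0089
23.9 a -7 -7.0 p [ 0.5237 -0.2246  0.0808] f [-0.2  0.1 15.4] M [-0.05  0.17 -0.14] h 87.84 gap 0.0087
24.2 a -11 -11.0 p [ 0.5238 -0.2246  0.0809] f [ 0.   0.3 14.8] M [-0.05  0.13 -0.22] h 87.65 gap 0.0089
24.5 a -15 -15.0 p [ 0.524  -0.2247  0.0809] f [ 0.8  0.1 15.3] M [-0.07  0.14 -0.21] h 87.87 gap 0.0087
24.9 a -17 -17.0 p [ 0.5241 -0.2247  0.081 ] f [ 0.1 -0.2 15.2] M [-0.06  0.17 -0.07] h 87.87 gap 0.0087
```

Run:
```python
from turn import *
s=json.load(open("s.json")); z=s["z"]; p0=manip.current_tool_pos()
manip.servo_line([*s["xy"],z+.0058],vel=.02); print(np.round(ft(),2)); st()
f=ft(); manip.servo_line([*s["xy"],z+.0058+(f[2]-1)/2200],vel=.01); print(np.round(ft(),2)); st()
effector.open_jaws(); st("open"); print(np.round(ft(),2))
p=np.array(manip.current_tool_pos()); manip.servo_line([p[0],p[1],.2],vel=.12); st("up")
manip.move_pose([.40,.05,.3],q(-17)); manip.sleep(.3); st()
S=viewer.get_image("side");t=viewer.get_image("top");cv2.imwrite("pics/es.png",S[:,:,::-1]);cv2.imwrite("pics/et.png",t[:,:,::-1])
o=np.zeros((600,800,3),np.uint8); a=crop(S,345,230,105,120,4); b=crop(t,345,200,95,70,4)
o[:480,:420]=a; o[:280,420:]=b; o[300:540,420:740]=crop(t,185,195,80,60,4); cv2.imwrite("pics/ec.png",o)
```

```text
[ 5.26 -0.27  5.27 -0.16 -1.19 -0.05]
 t 25.44 p [ 0.5239 -0.2247  0.0854] F [5.7 0.5 4.2] M [-0.01 -1.33 -0.06] gap 0.0088
[ 6.65 -0.51  1.67 -0.19 -1.5  -0.01]
 t 26.0 p [ 0.5239 -0.2247  0.087 ] F [ 7.  -0.5  0.8] M [-0.11 -1.63 -0.04] gap 0.0088
open t 27.36 p [ 0.5226 -0.2249  0.0871] F [-0.6 -0.1  0.1] M [ 0.01 -0.05  0.03] gap 0.0918
[ 0.01 -0.46  1.05 -0.09  0.07 -0.01]
up t 28.55 p [ 0.5219 -0.2249  0.1992] F [-0.3 -1.  -1.1] M [-0.03 -0.08  0.02] gap 0.0919
 t 30.06 p [0.4002 0.0497 0.3001] F [-0.1 -1.  -0.6] M [-0.05 -0.12 -0.04] gap 0.0919
```

View pics/ec.png

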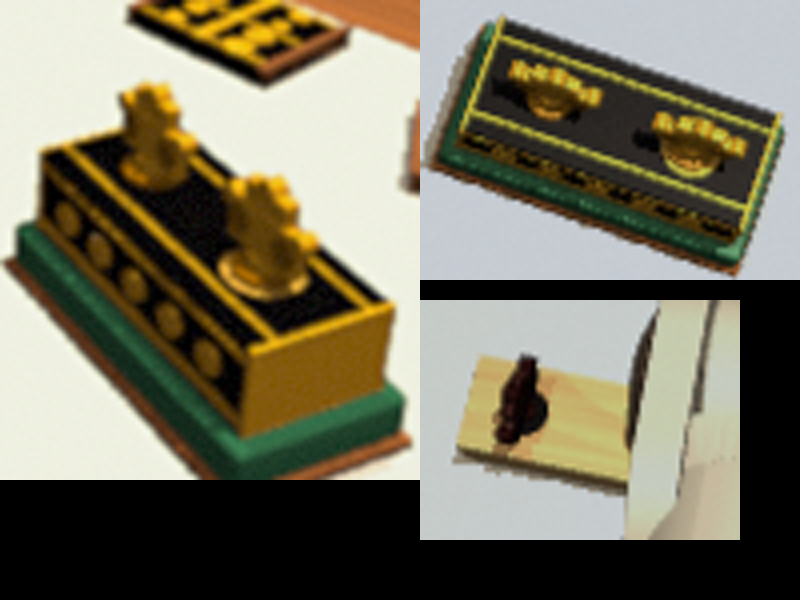

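Run:
```python
from h import *
im=cv2.imread("pics/et.png"); hs=cv2.cvtColor(im,cv2.COLOR_BGR2HSV)
m=((hs[...,0]>10)&(hs[...,0]<40)&(hs[...,1]>80)&(hs[...,2]>110)).astype(np.uint8)
R2={}
for nm,(x,y,w,h) in dict(old=(364,212,29,20),new=(400,224,29,20)).items():
    k=m[y:y+h,x:x+w].copy(); N,L,S,C=cv2.connectedComponentsWithStats(k)
    i=1+np.argmax(S[1:,4]); ys,xs=np.nonzero(L==i)
    # top-edge: upper gold pixel in each column
    c=np.unique(xs); t=np.array([ys[xs==u].min() for u in c]); l=cv2.fitLine(np.c_[c,t].astype(np.float32),cv2.DIST_HUBER,0,.01,.01).ravel()
    r=cv2.minAreaRect(np.c_[xs,ys].astype(np.float32)); print(nm,S[i],C[i]+[x,y],"edge deg",np.degrees(np.arctan2(l[1],l[0])),r)
    print([(int(a)+x,int(b)+y) for a,b in zip(c,t)])
# edges of the rail by fit in initial crop
u=np.array([onz("top",*p,.123)[:2] for p in ((345+(558-420)/4-0,200+85/4),(345+(702-420)/4,200+137/4))]);d=u[0]-u[1];print("heads dist, yaw",np.linalg.norm(d),np.degrees(np.arctan2(d[1],d[0])))
a=cv2.cvtColor(cv2.imread("pics/et.png"),cv2.COLOR_BGR2RGB); 
o=np.hstack([crop(a,364,208,36,30,10),crop(a,400,221,36,30,10)]); cv2.imwrite("pics/hd.png",o)
```

```text
old [ 3  3 24 11 92] [378.60869565 219.60869565] edge deg 19.303293 ((14.815383911132812, 7.52307653427124), (23.40834617614746, 5.547001838684082), 19.440034866333008)
[(367, 218), (368, 215), (369, 215), (370, 215), (371, 216), (372, 217), (373, 217), (374, 216), (375, 216), (376, 217), (377, 217), (378, 217), (379, 217), (380, 217), (381, 218), (382, 219), (383, 219), (384, 220), (385, 220), (386, 222), (387, 222), (388, 222), (389, 222), (390, 223)]
new [ 3  4 24 11 98] [414.75510204 232.2755102 ] edge deg 18.192709 ((14.809822082519531, 8.018891334533691), (23.73918914794922, 5.872061729431152), 17.52556800842285)
[(403, 230), (404, 228), (405, 228), (406, 228), (407, 229), (408, 230), (409, 230), (410, 229), (411, 229), (412, 229), (413, 229), (414, 229), (415, 229), (416, 230), (417, 230), (418, 231), (419, 232), (420, 232), (421, 233), (422, 234), (423, 234), (424, 234), (425, 235), (426, 235)]
heads dist, yaw 0.0890112413178938 71.15477943564673
```

View pics/hd.png

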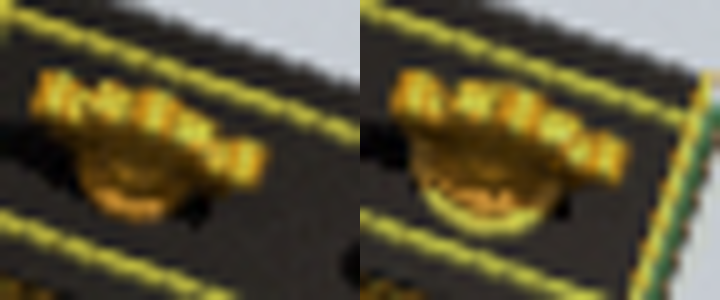

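Run:
```python
from h import *
st(); manip.hand_in()
```

```text
t 30.16 p [0.4001 0.0499 0.3   ] F [-0.5  0.  -0.2] M [-0.07 -0.06 -0.04] gap 0.0917
the job is handed in; nothing more can be done
```

The gold finial is in the rail's empty hole with its collar down and its head along the rail, and it stood there by itself after release. I handed the job in at 30.2 s; no verdict was reported.

- **Insertion:** I gripped the head at 60 N and started the peg with the head crosswise. I moved the tool to bring the side forces near zero, and it became snug about 4 mm above home.
- **Turning:** I turned it 90° clockwise at a measured 12 to 15.4 N, below the 30 N splitting load. It went in about 4 mm over the first 0.9 rad, then slipped round with no further descent, as it should once home. The final tool height matched the expected seat to within 0.3 mm.
- **Last pictures:** The finial stands upright, its head 1 to 2° off its finished neighbour, about 89 mm from it (90 mm nominal). The spare is still in the stand. The pliers, screwdriver and jar were never approached, but I did not check them again in a picture at the end.
- **Disagreements:** The two cameras differed by about 3 mm on the hole's position, which I settled by feel. About 7 N of sideways load had built up when I eased off before opening the jaws. The finial did not visibly shift, but I did not tap or pull it to test the hold.

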